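Start a parting blade in the seam of a plaster casting mould

TASK

Get the two-part plaster mould ready to be opened: first slide the wooden stop along its track until it stands against the mould's right half, to back it up. Then draw the flat parting blade out of the tool rack by its handle and slide it straight down into the pry slot in the mould's seam until it drags snugly on both halves, without prising the seam open or disturbing the other things. Finish holding the blade there, upright, with the gripper still closed on its handle.

Things in the scene. Friction and masses are not known exactly. Their poses are not given: they have to be found in the camera images.
- board: fixed plywood base board, 200 mm (its x) by 320 mm (its y) by 18 mm thick; origin under its centre, z up. Its y axis is the direction of the stop's track. The mould stands on it, square to it.
- stop (a joint): slide of the wooden stop along the board's +y, towards the mould, in m: 0 = fully back, 0.09 = end of travel. Stiff (about 7 N to move), stays where it is left.
- stop_face (a point): point on the middle of the stop's upright face, the face that meets the mould: 40 mm above the board; the face is 100 mm wide (x), its top 87 mm above the board. z up, +y out of the face towards the mould.
- stop_knob (a point): centre of the top of the stop's grip, an upright round wooden post 26 mm in diameter and 70 mm tall, standing on the stop's foot, 48 mm behind the face. Its top is 107 mm above the table.
- mould_right: right half of the two-part white plaster mould, loose, 0.9 kg: 170 mm long (x), 55 mm thick (y -55 to 0), 110 mm high, standing on the board. Origin at its underside, mid-length, in its seam face (y = 0); x along the seam, y to the left half, z up. In the top, over the seam: a round pour hole 40 mm across (centre x = +35 mm) and the pry slot.
- mould_left: left half, mirror image, loose, 0.9 kg: y from 0 to +55 mm of its own frame, origin at its underside, mid-length, in its seam face, axes as the right half's. It starts 0.3 to 1.3 mm clear of the right half (the seam) and tips or slides off if the blade is driven too deep.
- pry_slot (a point): middle of the pry slot's mouth, in the right half's seam face at the top (x -45, z 110 mm of mould_right). A V-shaped notch, half in each half, 50 mm long (x), 45 mm deep; walls 6.25 mm either side of the seam at the top, 0.25 mm at the floor, plus the seam's width: the 4 mm blade drags 32 to 37 mm below the top. Snug on both walls takes about 12 N of push; a few N earlier means one wall only.
- left_lip (a point): the same point on the left half: in its seam face, top of the mould, x = -45 mm. Its y in mould_right's frame is the width of the seam.
- blade: parting blade, 0.13 kg, blade down in one of the tool rack's 3 slots (65 mm apart, rail top 110 mm above the table; places vary). The only tool with a flat handle. Origin under its steel bolster (40 x 22 x 7 mm), which sits on the rail; z up, x along the blade's width, y its thickness. Blade 30 mm (x) x 4 mm (y), 90 mm down from the origin; wooden handle 28 mm (x) x 18 mm (y), z = 7 to 80 mm.
- blade_tip (a point): middle of the blade's lower end, 90 mm below the origin of the blade, square-ended.
- loop_tool: bystander: trimming tool with a round handle 18 mm in diameter, 91 mm tall, in the rack; origin where it meets the rail.
- needle_tool: bystander: needle tool with a round handle 15 mm in diameter, 76 mm tall, in the rack; origin where it meets the rail.
- bowl: bystander: plastic mixing bowl, 130 mm across, 55 mm high, on the table beyond the board; origin under its centre.
- jar: bystander: white plastic jar, 68 mm across, 75 mm high, on the table beyond the rack; origin under its centre.
There are look-alikes about, which are no part of the job. What is shaped like the blade but blue is not meant. What is shaped like the mould_left but purple is not meant.

How it is judged:
By the outcome, as a careful person would: the job done as asked, in the order asked, and still so for the second after the job is handed in, while the arm keeps its last pose, push and grip.
It also fails if it takes over 59 s, if anything falls off the work surface, if the arm or the gripper's body presses on something with over 40 N, if the wrist force passes 120 N, or if a joint passes its speed limit or range.

ROBOT

A 7-joint arm with a two-finger parallel gripper is mounted at the origin on the work surface. World frame = base frame: x ahead of the robot, y to its left, z up, the work surface at z = 0. Lengths are in mm, angles in rad, forces in N, time in s.
With the tool pointing down it reaches from about 350 to 900 mm from the base axis. Payload 19.9 kg.
Tool frame: the origin (TCP) lies between the finger pads; the fingertips stand robot.finger_overhang ahead of it and the grasp point (between the pads) lies 3 mm ahead of it (robot.finger_overhang is the distance from the TCP to the fingertips, in mm); z points along the fingers, y is the line along which they close (so a half turn about z gives the same grasp; the last joint's range is limited). The gripper opens to 85 mm and grips with 20 to 120 N. Pads are 22 mm wide; open, the fingers measure 114 mm over their backs; the gripper's body (76 mm by 85 mm) begins 54 mm behind the grasp point. The pads swing forward as they close: fully open they stand 13 mm farther back than shut.
Start: joints at [-1.284, 0.417, -0.01, 1.614, 0.005, 1.111, -0.053], TCP at [201.806, 591.505, 253.26] pointing down, gripper open.
Joint ranges: [-2.81, 2.81], [-0.39, 2.02], [-1.27, 1.25], [0.06, 2.57], [-1.19, 4.33], [0.19, 2], [-2.82, 2.82]. Speed limits (rad/s): [1.89, 1.89, 2.39, 2.39, 3.01, 3.01, 3.01].

INTERFACE

Orientations are given as a unit quaternion [w, x, y, z].
In Python, from cell import robot gives the robot as it stands.
- The arm moves only by the shell command python3 -m handwheel 'ROWS' [FORCE]. ROWS is JSON, a list that holds one entry, the list of rows, each a list of 7 numbers: the shift along the tool's x, y, z in cm, then the turn, a rotation vector about the tool's x, y, z in rad, then the closure, from -1 (fully open) to 1 (shut), so that 0 is half open. In form: [[[tx, ty, tz, wx, wy, wz, hand], ...]]. A call has 1 to 10 rows; each row shifts and turns the commanded pose from where the row before left it, along the tool's axes as they then stand; what a row does not reach is not made up. A row lasts 1/8 s, in which the tool goes at most 62.5 mm and 10.7 degrees, less where a joint would pass 70% of its speed; a pose out of reach is approached as far as the arm can. A call with a gripper value outside its range is refused whole. The fingers move at their own pace and stop on an object; FORCE is the grip in N (left out, the last holds). Time passes only in rows, so rows that do not move let the fingers close. It gives the time, the measured TCP pose, the force, the opening and the grip force at its end, in the units of the state.
- robot.get_obs(): the state, without advancing time (a new reading comes with each control period).
- robot.snapshot(name): name is "scene" or "side" or "wrist"; returns (picture, depth): 384x512x3 uint8, blue, green, red; 384x512 float32, mm along the optical axis (not along the pixel's ray), 0 where there is no reading.
- robot.calibration(name): a dict with "fx", "fy", "cx", "cy" (pixels), "k1" (the pictures are not rectified: a ray, as slopes to the right and down, at radius r is drawn at 1 + k1 r^2 times it, then the intrinsics apply), "origin" and "rotation" of the camera in the world; the wrist camera has in their place "hand_eye" (4x4, takes a point from camera to tool coordinates, whose origin is the TCP and whose axes are the flange's). Camera axes: x right, y down, z forward; pixel columns grow to the right and rows downward; lengths in mm; the calibration is good to about 2 mm. A picture is of the moment at which its call begins: read the wrist's pose just before it. calibration takes no time and is no camera call.
- robot.job_done(): hands the job in; it is judged then, once.
Trained networks look in the newest picture that a camera, given by its name, has taken for a name from the list of things; names that differ only in an ending like _2 or _b are one class to them, and where a whole thing is asked for, a point or a joint stands for the part that bears it (a point fixed in the world has none). Each returns a list of dicts, best first, with "confidence" (0 to 1); they miss things now and then, are a little off and sometimes report something else, mostly with a low value. They report only what shows in the picture. A call takes as long as a camera call. They do not tell look-alikes from the thing itself.
- robot.boxes_of(target, camera): "bbox" ([left, top, width, height] in pixels, round what is visible of it).
The state is a dict: "clock": time; "q": joint angles; "qvel": joint speeds; "effort": joint torques, N m; "tcp_pos": TCP position; "tcp_rot": TCP orientation; "force": force on the tool from outside, world axes, zero at the start; "torque": the same for the moment, N m; "gripper_width": finger opening in mm; "grasp_force": force on a finger pad.
Only numpy, scipy, OpenCV 4.12 (cv2) and the standard library are available. Lean on these libraries where they do the work, as an engineer would, in place of code of your own. Each camera call takes 0.05 s, during which the arm holds its last target. There are 200 camera calls.

## Working session

There is one attempt and no reset: what is moved stays moved. The work goes in short steps, Python scripts to look and compute and a shell command to move; the robot and the scene stay as the last step left them, time stands still between calls to the robot, and variables do not carry over. Pictures are saved under pics/ and viewed, at most 15 in all, crops included, and the job is handed in when it is done.

```bash
ls; mkdir -p pics; cat > h.py <<'E'
import numpy as np, cv2
from cell import robot
from scipy.spatial.transform import Rotation as R
def cam(name, obs=None):
    c=robot.calibration(name)
    if name=="wrist":
        o=obs or robot.get_obs(); q=o["tcp_rot"]
        T=np.eye(4);T[:3,:3]=R.from_quat([q[1],q[2],q[3],q[0]]).as_matrix();T[:3,3]=o["tcp_pos"]
        T=T@np.array(c["hand_eye"])
        return c,T[:3,:3],T[:3,3]
    return c,np.array(c["rotation"]).reshape(3,3),np.array(c["origin"])
def rays(c,uv):
    uv=np.atleast_2d(uv).astype(float)
    d=np.c_[(uv[:,0]-c["cx"])/c["fx"],(uv[:,1]-c["cy"])/c["fy"]]
    s=d.copy()
    for _ in range(8): s=d/(1+c["k1"]*(s**2).sum(1,keepdims=True))
    return np.c_[s,np.ones(len(s))]
def shot(name):
    o=robot.get_obs(); p,d=robot.snapshot(name); return p,d,cam(name,o)
def cloud(d,C):
    c,Rm,t=C; v,u=np.mgrid[:d.shape[0],:d.shape[1]]
    P=rays(c,np.c_[u.ravel(),v.ravel()])*d.reshape(-1,1)
    return (P@Rm.T+t).reshape(d.shape+(3,))
def onz(C,uv,z):
    c,Rm,t=C; r=rays(c,uv)@Rm.T
    return t+r*((z-t[2])/r[:,2:])
def proj(C,P):
    c,Rm,t=C; p=(np.atleast_2d(P)-t)@Rm; s=p[:,:2]/p[:,2:]
    s=s*(1+c["k1"]*(s**2).sum(1,keepdims=True))
    return np.c_[s[:,0]*c["fx"]+c["cx"],s[:,1]*c["fy"]+c["cy"]]
E
python3 - <<'E'
from h import *
o=robot.get_obs();print(o["tcp_rot"],o["force"],robot.finger_overhang)
im=[]
for n in("scene","side"):
    p,d,C=shot(n);im.append(p);np.savez(n,p=p,d=d);print(n,C[1].round(2).tolist(),C[2])
    W=cloud(d,C)
    for t in("board","stop_knob","stop_face","mould_right","mould_left","pry_slot","blade","loop_tool","needle_tool"):
        for b in robot.boxes_of(t,n)[:3]:
            x,y,w,h=b["bbox"];m=W[int(y+h/2)%384,int(x+w/2)%512]
            print(t,np.round(b["bbox"]),round(b["confidence"],2),m.round())
cv2.imwrite("pics/a.png",cv2.resize(np.vstack(im),(768//1*1*512//768+0,768)) if 0 else im[0]);cv2.imwrite("pics/b.png",im[1])
E
```

```text
pics
[-6.26640533e-05  1.63625212e-01  9.86522385e-01 -6.08212228e-04] [-0.34629341 -0.52114044 -0.36523881] 22.0Traceback (most recent call last):
  File "<stdin>", line 5, in <module>
  File "h.py", line 19, in shot
    o=robot.get_obs(); p,d=robot.snapshot(name); return p,d,cam(name,o)
                                                            ~~~^^^^^^^^
  File "h.py", line 11, in cam
    return c,np.array(c["rotation"]).reshape(3,3),np.array(c["origin"])
             ~~~~~~~~~~~~~~~~~~~~~~~~~~~~~~~^^^^^
ValueError: cannot reshape array of size 4 into shape (3,3)
```

```bash
sed -i 's/return c,np.array(c\["rotation"\]).reshape(3,3)/return c,R.from_quat(np.array(c["rotation"])[[1,2,3,0]]).as_matrix()/' h.py
python3 - <<'E'
from h import *
for n in("scene","side"):
    p,d,C=shot(n);cv2.imwrite(f"pics/{n}1.png",p);np.savez(n,p=p,d=d);print(n,C[1].round(2).tolist(),C[2])
    W=cloud(d,C)
    for t in("board","stop_knob","mould_right","mould_left","pry_slot","blade","loop_tool","needle_tool","bowl","jar"):
        for b in robot.boxes_of(t,n)[:3]:
            x,y,w,h=b["bbox"];m=W[int(y+h/2)%384,int(x+w/2)%512]
            print(t,np.round(b["bbox"]),round(b["confidence"],2),m.round())
E
```

```text
scene [[-0.33, 0.71, -0.62], [0.95, 0.24, -0.22], [-0.01, -0.66, -0.75]] [1110.73168659  266.42545393  787.75747758]
board [113. 159. 137.  79.] 0.66 [627. -83. 120.]
stop_knob [124. 157.  40.  58.] 0.85 [ 611. -187.  105.]
mould_right [168. 143.  32.  84.] 0.91 [597. -89. 128.]
mould_right [123. 158.  38.  57.] 0.62 [ 580. -221.   60.]
mould_left [174.  86.  54.  58.] 0.76 [ 335. -174.  102.]
mould_left [192. 143.  35.  86.] 0.75 [579. -38. 128.]
pry_slot [168. 143.  32.  86.] 0.94 [598. -89. 127.]
blade [389. 206.  31.  59.] 0.84 [568. 377. 116.]
blade [169. 144.  34.  84.] 0.71 [598. -87. 127.]
blade [319. 285.  35.  50.] 0.61 [748. 284.  77.]
loop_tool [349. 206.  20.  41.] 0.58 [608. 288. 158.]
needle_tool [346. 163.  17.  34.] 0.65 [478. 259. 146.]
bowl [124. 158.  42.  57.] 0.24 [ 609. -186.  103.]
bowl [114. 162. 141.  74.] 0.17 [626. -76. 118.]
jar [320. 286.  33.  48.] 0.59 [745. 284.  75.]
side [[0.94, -0.24, 0.24], [-0.34, -0.68, 0.65], [0.01, -0.69, -0.72]] [ 285.60407147 -630.8034761   838.48407509]
board [208. 235. 163. 119.] 0.61 [ 529. -186.   19.]
stop_knob [288. 253.  55.  74.] 0.78 [ 579. -204.   38.]
mould_right [230. 190.  77.  84.] 0.73 [518. -88. 115.]
mould_right [243. 208.  84.  82.] 0.67 [ 531. -147.  122.]
mould_left [232. 194.  76.  77.] 0.8 [518. -93. 121.]
mould_left [131. 272.  72. 112.] 0.58 [ 279. -226.  110.]
pry_slot [243. 208.  83.  85.] 0.66 [ 528. -149.  123.]
blade [214.  85.  10.  32.] 0.78 [551. 365. 131.]
blade [216.  99.  10.  61.] 0.63 [525. 262. 116.]
blade [242. 208.  86.  83.] 0.34 [ 529. -148.  124.]
loop_tool [244.  88.   7.  40.] 0.81 [600. 276. 154.]
needle_tool [194. 111.  12.  29.] 0.49 [470. 254. 149.]
bowl [329. 171.  51.  42.] 0.58 [805.  39.  11.]
jar [276. 116.  23.  36.] 0.88 [709. 258.  58.]
jar [232. 192.  78.  83.] 0.4 [ 516. -104.  128.]
jar [243. 208.  85.  85.] 0.39 [ 532. -146.  117.]
```

View pics/scene1.png

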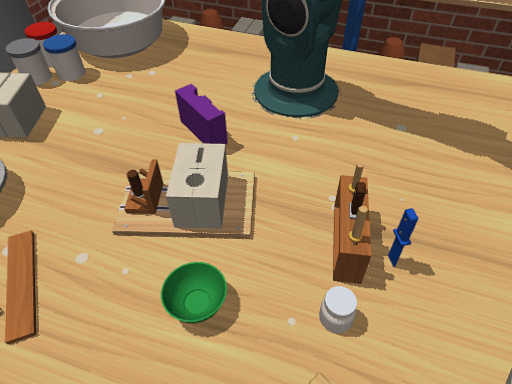

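View pics/side1.png

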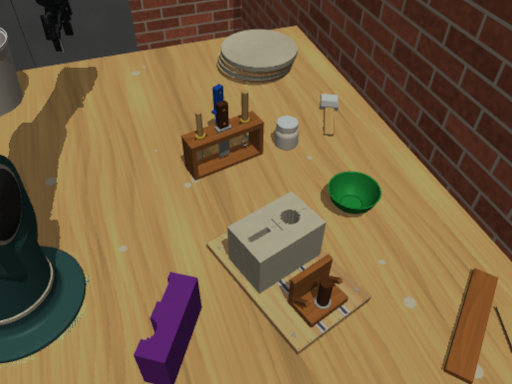

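The scene view has the mould at (197,185), the stop and knob at (145,190), and the rack at (352,228). The dark flat-handled blade is in the middle slot at (357,197), and the look-alikes are blue (404,235) and purple (202,115). Next I'll fit geometry from both depth clouds.

```bash
python3 - <<'E'
from h import *
for n in("scene","side"):
    f=np.load(n+".npz");p,d=f["p"],f["d"];C=cam(n);W=cloud(d,C);W[d==0]=np.nan
    X,Y,Z=W[...,0],W[...,1],W[...,2]
    def rect(m,l):
        P=W[m][:,:2]
        if len(P)<8: print(n,l,len(P));return
        r=cv2.minAreaRect(P.astype(np.float32)); print(n,l,len(P),"med",np.median(W[m],0).round(1),"rect",np.round(r[0],1),np.round(r[1],1),round(r[2],1))
    box=lambda a,b,c,e:(X>a)&(X<b)&(Y>c)&(Y<e)
    rect(box(430,720,-170,60)&(abs(Z-128)<6),"mouldtop")
    rect(box(430,720,-300,60)&(abs(Z-18)<5),"board")
    k=box(520,700,-260,-120)&(Z>98)&(Z<118);rect(k,"knob/stop hi")
    rect(box(400,700,220,340)&(abs(Z-110)<5),"rail")
    lum=p.max(2)
    b=p[...,0].astype(int)
    rect(box(490,590,230,310)&(Z>125)&(Z<200)&(lum<75),"dark handle")
    rect(box(490,590,230,310)&(Z>183)&(Z<197),"handle top")
    v,u=np.where(k);print(u.min(),u.max(),v.min(),v.max())
f=np.load("side.npz")["p"];g=np.load("scene.npz")["p"]
a=cv2.resize(g[140:240,110:260],(600,400),interpolation=2);b=cv2.resize(f[70:170,170:270],(400,400),interpolation=2)
c=cv2.resize(g[150:290,320:420],None,fx=4,fy=4,interpolation=2)
b2=cv2.resize(f[180:340,205:375],None,fx=3,fy=3,interpolation=2)
S=np.zeros((600,800,3),np.uint8);S[:300,:400]=cv2.resize(a,(400,300)) if 0 else cv2.resize(a,(400,300));S[:300,400:700]=cv2.resize(b,(300,300))
S[300:,:214]=cv2.resize(c,(214,300));S[300:,400:719]=cv2.resize(b2,(319,300))
cv2.imwrite("pics/crop.png",S)
E
```

```text
scene mouldtop 2514 med [546.4 -82.7 126.9] rect [540.7 -84.1] [174.  111.3] 16.9
scene board 3711 med [592.6 -62.7  17.2] rect [ 552.1 -120.8] [202.2 323.2] 16.1
scene knob/stop hi 308 med [ 582.9 -197.   103.9] rect [ 578.3 -214.9] [102.2  61. ] 15.7
scene rail 1543 med [568.9 271.4 109.2] rect [535.6 273.8] [212.9  60.1] 11.5
scene dark handle 230 med [548.3 273.4 164.1] rect [536.8 273.7] [28.8 18.1] 12.1
scene handle top 110 med [538.8 273.6 188.2] rect [535.8 273.2] [29.4 17.6] 8.3
126 157 159 191
side mouldtop 3329 med [531.2 -93.2 126.4] rect [538.6 -87.3] [173.4 113.4] 16.9
side board 4098 med [ 519.2 -210.6   16.7] rect [ 547.6 -123.8] [201.6 319. ] 16.6
side knob/stop hi 716 med [ 573.8 -194.   104. ] rect [ 566.8 -178.6] [131.8  99.9] 82.2
side rail 1040 med [519.2 262.5 108. ] rect [533.5 270.3] [211.6  66. ] 11.2
side dark handle 254 med [530.  263.3 161.4] rect [531.  268.3] [26.  20.2] 12.1
side handle top 60 med [534.  267.8 186.6] rect [554. 272.] [72.6 19.6] 9.5
280 333 229 290
```

View pics/crop.png

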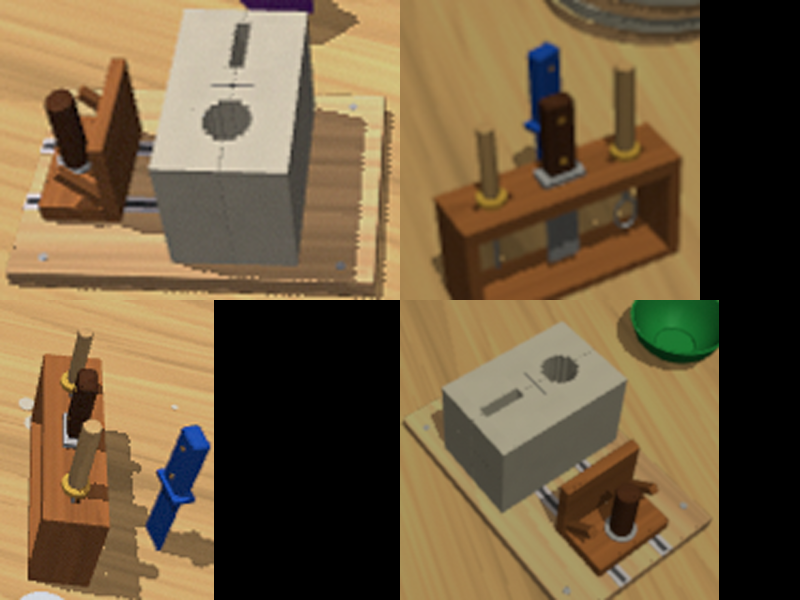

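The crop shows the blade in the rack's middle slot, and the stop behind the mould with clear track between them. The seam runs along the mould with the pry slot on its near-base end. Now I'll locate the knob from the two views and work out the hover move.

```bash
cat >> h.py <<'E'
def togo(target, yang, obs=None):
    """print shift (cm, current tool axes), and turn about tool z to bring tool y to world angle yang (deg, mod 180), tool upright"""
    o=obs or robot.get_obs(); q=o["tcp_rot"]; M=R.from_quat([q[1],q[2],q[3],q[0]]).as_matrix()
    d=M.T@(np.array(target)-o["tcp_pos"])/10
    a=np.radians(yang); y=np.array([np.cos(a),np.sin(a),0])
    if y@M[:,1]<0:y=-y
    z=np.array([0,0,-1.]); x=np.cross(y,z)
    w=R.from_matrix(M.T@np.c_[x,y,z]).as_rotvec()
    print("shift cm",d.round(2),"turn",w.round(3),"tcp",np.round(o["tcp_pos"],1),"F",np.round(o["force"],1),"w",round(o["gripper_width"],1),"g",round(o["grasp_force"],1),"t",round(o["clock"],2))
E
python3 - <<'E'
from h import *
S,D=cam("scene"),cam("side")
def tri(a,b):
    A=[];B=[]
    for C,uv in((S,a),(D,b)):
        c,Rm,t=C;r=(rays(c,uv)@Rm.T)[0];r/=np.linalg.norm(r);Pm=np.eye(3)-np.outer(r,r);A.append(Pm);B.append(Pm@t)
    return np.linalg.solve(sum(A),sum(B))
k=tri((132.5,172.7),(326,283));print("knob top tri",k,onz(S,(132.5,172.7),107),onz(D,(326,283),107))
togo([575,-190,300],16.7)
E
```

```text
knob top tri [ 580.49516959 -232.89844563  102.33468661] [[ 583.81589858 -229.27120102  107.        ]] [[ 578.88346017 -235.68265406  107.        ]]
shift cm [-60.56 -61.91  -4.67] turn [-0.     0.     0.951] tcp [201.8 591.5 253.2] F [-0.5  0.  -0.2] w 85.4 g 0.0 t 1.15
```

```bash
python3 -m handwheel '[[[-3.785,-3.87,-0.9,0,0,0,-0.3],[-3.785,-3.87,-0.9,0,0,0,-0.3],[-3.785,-3.87,-0.9,0,0,0,-0.3],[-3.785,-3.87,-0.9,0,0,0,-0.3],[-3.785,-3.87,-0.9,0,0,0,-0.3],[-3.785,-3.87,0,0,0,0,-0.3],[-3.785,-3.87,0,0,0,0,-0.3],[-3.785,-3.87,0,0,0,0,-0.3],[-3.785,-3.87,0,0,0,0,-0.3],[-3.785,-3.87,0,0,0,0,-0.3]]]' && python3 -m handwheel '[[[-3.785,-3.87,0,0,0,0,-0.3],[-3.785,-3.87,0,0,0,0,-0.3],[-3.785,-3.87,0,0,0,0,-0.3],[-3.785,-3.87,0,0,0,0,-0.3],[-3.785,-3.87,0,0,0,0,-0.3],[-3.785,-3.87,0,0,0,0,-0.3]]]' && python3 -m handwheel '[[[0,0,0,0,0,0.16,-0.3],[0,0,0,0,0,0.16,-0.3],[0,0,0,0,0,0.16,-0.3],[0,0,0,0,0,0.16,-0.3],[0,0,0,0,0,0.16,-0.3],[0,0,0,0,0,0.151,-0.3],[0,0,0,0,0,0,-0.3]]]'
python3 - <<'E'
from h import *
togo([581,-232,250],16.7)
p,d,C=shot("wrist");cv2.imwrite("pics/w1.png",p);np.savez("w1",p=p,d=d,R=C[1],t=C[2])
print(proj(C,[[581,-232,107],[540,-86,128]]))
for t in("stop_knob","pry_slot","mould_right","mould_left"):
    for b in robot.boxes_of(t,"wrist")[:2]:print(t,np.round(b["bbox"]),b["confidence"])
E
```

```text
clock: 2.4
tcp_pos: [435.6, 101.4, 298.7]
tcp_rot: [0.0, 0.164, 0.987, 0.0]
force: [1.4, 0.4, 0.5]
gripper_width: 55.4
grasp_force: 0.0
clock: 3.15
tcp_pos: [575.7, -191.5, 298.4]
tcp_rot: [0.0, 0.163, 0.987, 0.0]
force: [0.7, 1.0, 1.2]
gripper_width: 55.5
grasp_force: 0.0
clock: 4.03
tcp_pos: [575.1, -189.9, 298.3]
tcp_rot: [0.0, 0.597, 0.802, -0.0]
force: [-0.5, 0.0, 0.1]
gripper_width: 55.7
grasp_force: 0.0
shift cm [-4.2  -0.65  4.83] turn [-0.     0.     0.001] tcp [ 575.1 -189.9  298.3] F [-0.5  0.   0.1] w 55.7 g 0.0 t 4.03
[[247.07070701 205.24709102]
 [248.47749597  59.77049351]]
stop_knob [200. 153.  91.  64.] 0.78
pry_slot [155.  60. 187.  63.] 0.73
mould_right [155.  55. 188.  66.] 0.9
mould_left [146.   1. 199.  63.] 0.95
mould_left [  0.  20. 103. 142.] 0.75
```

View pics/w1.png

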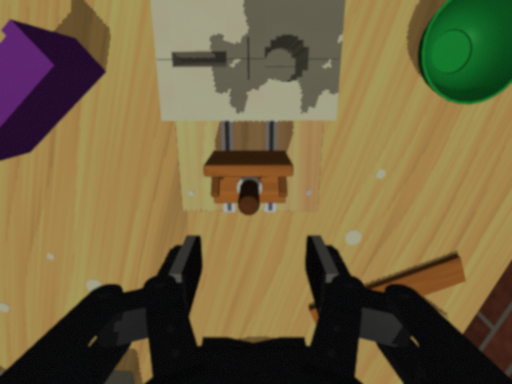

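The wrist view shows the knob top at (249,203), within 3 px of the prediction, and the gussets are clear of the fingers. The stop's front edge is at v≈151 and the mould's edge at v≈121.

```bash
python3 - <<'E'
from h import *
f=np.load("w1.npz");C=(robot.calibration("wrist"),f["R"],f["t"])
k=onz(C,(249,203.5),107)[0];e=onz(C,[(207,151),(291,151)],105);m=onz(C,[(163,121),(337,121)],128)
s=onz(C,[(163,58.5),(335,59.5)],128)
print(k,e,m,s)
for a in(e,m,s):
    v=a[1]-a[0];print("ang",np.degrees(np.arctan2(v[1],v[0])))
n=np.array([-np.sin(np.radians(16.8)),np.cos(np.radians(16.8)),0])
print("gap",(m@n).mean()-(e@n).mean(),"knob-face",(e@n).mean()-k@n)
W=cloud(f["d"],C);Z=W[...,2];Y=W@n
col=slice(225,272)
q=(Z[:,col]>118)&(Z[:,col]<136);print("mould edge",np.percentile(Y[:,col][q],1))
q=(abs(Z[:,col]-103)<8);print("stop edges",np.percentile(Y[:,col][q],[1,50,97,99]))
togo([k[0],k[1],85],16.7)
E
```

```text
[ 582.50668497 -229.31370044  107.        ] [[ 521.85606832 -184.65018043  105.        ]
 [ 609.04888086 -158.52891302  105.        ]] [[ 475.70623851 -162.76841734  128.        ]
 [ 638.27067659 -114.05659241  128.        ]] [[ 464.41419133 -107.23383286  128.        ]
 [ 616.03618309  -62.69437151  128.        ]]
ang 16.677191326654324
ang 16.680647795638667
ang 16.370325275428108
gap 34.2073990869809 knob-face 60.18966690386782
mould edge -291.7417329991065
stop edges [-400.99181147 -353.2453667  -342.87691743 -232.24567626]
shift cm [-3.97 -0.42 21.34] turn [0.    0.    0.002] tcp [ 575.  -190.1  298.4] F [-1.2  0.1  0.1] w 55.9 g 0.0 t 4.28
```

```bash
python3 -m handwheel '[[[-3.97,-0.42,0,0,0,0,-0.3],[0,0,5,0,0,0,-0.3],[0,0,5,0,0,0,-0.3],[0,0,5,0,0,0,-0.3],[0,0,4,0,0,0,-0.3],[0,0,2,0,0,0,-0.3],[0,0,0,0,0,0,-0.3],[0,0,0,0,0,0,1],[0,0,0,0,0,0,1],[0,0,0,0,0,0,1]]]' 60 && python3 -m handwheel '[[[0,0,0,0,0,0,1],[0,0,0,0,0,0,1]]]'
```

```text
clock: 5.52
tcp_pos: [581.4, -230.4, 89.7]
tcp_rot: [-0.0, 0.598, 0.802, -0.0]
force: [-13.2, -1.9, 11.5]
gripper_width: 24.8
grasp_force: 58.8
clock: 5.78
tcp_pos: [581.4, -230.4, 89.7]
tcp_rot: [-0.0, 0.598, 0.802, -0.0]
force: [-13.1, -1.8, 11.9]
gripper_width: 24.9
grasp_force: 58.9
```

```bash
python3 -m handwheel '[[[0,-0.11,0,0,0,0,1],[0.5,0,0,0,0,0,1],[0.8,0,0,0,0,0,1],[0.8,0,0,0,0,0,1],[0.7,0,0,0,0,0,1],[0.4,0,0,0,0,0,1],[0,0,0,0,0,0,1]]]'; python3 -m handwheel '[[[0.4,0,0,0,0,0,1],[0.2,0,0,0,0,0,1],[0.1,0,0,0,0,0,1],[0,0,0,0,0,0,1]]]'; python3 - <<'E'
from h import *
n=np.array([-np.sin(np.radians(16.65)),np.cos(np.radians(16.65)),0])
o=robot.get_obs();print(o["tcp_pos"]@n-np.array([581.4,-230.4,0])@n,o["force"]@n)
p,d,C=shot("wrist");np.savez("w2",p=p,d=d,R=C[1],t=C[2]);p2,_=robot.snapshot("side")
S=np.zeros((384,800,3),np.uint8);S[:,:512]=p;S[:,512:]=cv2.resize(p2[170:330,220:340],(288,384),interpolation=2);cv2.imwrite("pics/w2.png",S)
E
```

```text
clock: 6.65
tcp_pos: [572.1, -200.0, 89.7]
tcp_rot: [0.001, 0.597, 0.802, -0.0]
force: [-5.8, -4.6, 7.2]
gripper_width: 25.0
grasp_force: 59.8
clock: 7.15
tcp_pos: [570.2, -193.9, 89.7]
tcp_rot: [0.001, 0.598, 0.802, -0.0]
force: [-5.4, -8.1, 4.8]
gripper_width: 25.0
grasp_force: 59.5
38.22563856452484 -6.1817783908044275
```

View pics/w2.png

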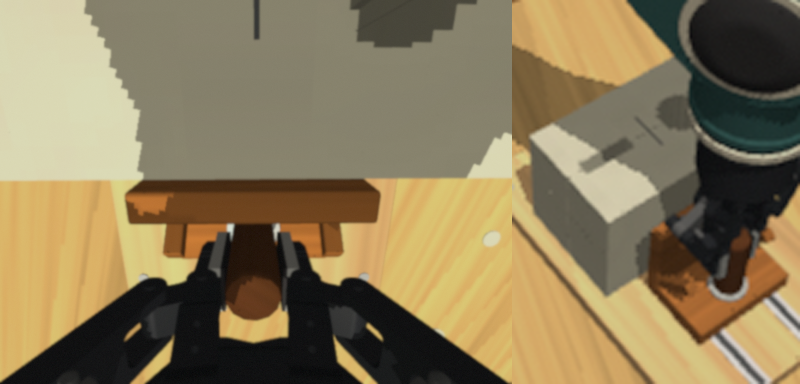

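The stop face is now just short of the mould edge at v≈180, a few mm away. I'll creep in from here and watch the force.

```bash
cat > f.py <<'E'
from h import *
n=np.array([-np.sin(np.radians(16.65)),np.cos(np.radians(16.65)),0])
o=robot.get_obs();print("trav",round(o["tcp_pos"]@n-np.array([581.4,-230.4,0])@n,2),"Fn",round(o["force"]@n,2),o["clock"])
E
python3 -m handwheel '[[[0.1,0,0,0,0,0,1],[0.1,0,0,0,0,0,1],[0.1,0,0,0,0,0,1]]]' >/dev/null; python3 f.py; python3 -m handwheel '[[[0.1,0,0,0,0,0,1],[0.1,0,0,0,0,0,1]]]'>/dev/null; python3 f.py;  python3 -m handwheel '[[[0.1,0,0,0,0,0,1]]]'>/dev/null; python3 f.py; python3 -m handwheel '[[[0.1,0,0,0,0,0,1]]]'>/dev/null; python3 f.py
python3 - <<'E'
from h import *
p,d,C=shot("wrist");W=cloud(d,C)
n=np.array([-np.sin(np.radians(16.65)),np.cos(np.radians(16.65)),0])
Y=W@n;Z=W[...,2]
for c in(150,200,330,360):
    i=np.arange(160,215,3);print(c,[(int(a),int(b)) for a,b in zip(Y[i,c],Z[i,c])])
E
```

```text
trav 41.06 Fn -7.87 7.625
trav 43.07 Fn -7.2 7.875
trav 44.07 Fn -7.59 8.0
trav 45.04 Fn -7.67 8.125
150 [(-278, 128), (-279, 127), (-280, 127), (-281, 129), (-282, 127), (-283, 128), (-284, 127), (-284, 129), (-285, 128), (-287, 127), (-287, 128), (-288, 128), (-289, 128), (-290, 129), (-300, 105), (-301, 106), (-303, 105), (-304, 105), (-305, 105)]
200 [(-278, 128), (-279, 128), (-280, 127), (-281, 128), (-282, 128), (-283, 128), (-284, 128), (-284, 129), (-286, 128), (-286, 128), (-288, 127), (-289, 127), (-289, 129), (-290, 129), (-300, 105), (-301, 105), (-303, 105), (-304, 105), (-305, 104)]
330 [(-278, 128), (-279, 128), (-280, 127), (-281, 127), (-282, 129), (-283, 127), (-284, 128), (-259, 210), (-285, 129), (-287, 128), (-288, 127), (-289, 128), (-289, 128), (-291, 127), (-300, 105), (-301, 105), (-303, 105), (-304, 105), (-305, 105)]
360 [(-278, 128), (-279, 128), (-280, 127), (-281, 128), (-282, 128), (-283, 128), (-284, 128), (-285, 128), (-286, 128), (-287, 128), (-288, 128), (-289, 127), (-289, 128), (-290, 128), (-300, 105), (-301, 106), (-303, 105), (-304, 105), (-305, 105)]
```

```bash
for i in 1; do :; done; python3 -m handwheel '[[[0.05,0,0,0,0,0,1],[0.05,0,0,0,0,0,1]]]'>/dev/null; python3 f.py; python3 -m handwheel '[[[0.05,0,0,0,0,0,1]]]'>/dev/null; python3 f.py; python3 -m handwheel '[[[0.05,0,0,0,0,0,1]]]'>/dev/null; python3 f.py; python3 -m handwheel '[[[0.05,0,0,0,0,0,1]]]'>/dev/null; python3 f.py
```

```text
trav 46.06 Fn -7.01 8.425
trav 46.53 Fn -6.65 8.55
trav 47.03 Fn -6.71 8.675
trav 47.55 Fn -7.42 8.8
```

```bash
python3 -m handwheel '[[[0.05,0,0,0,0,0,1]]]'>/dev/null; python3 f.py; python3 -m handwheel '[[[0.05,0,0,0,0,0,1]]]'>/dev/null; python3 f.py; python3 -m handwheel '[[[0.05,0,0,0,0,0,1]]]'>/dev/null; python3 f.py;
python3 - <<'E'
from h import *
n=np.array([-np.sin(np.radians(16.65)),np.cos(np.radians(16.65)),0])
for nm in("side","scene"):
    p,d,C=shot(nm);np.savez(nm+"2",p=p,d=d);W=cloud(d,C);Y=W@n;Z=W[...,2];m=(W[...,0]>430)&(W[...,0]<700)&(W[...,1]>-260)&(W[...,1]<60)
    q=m&(abs(Z-127)<2.5);print(nm,"mould",np.percentile(Y[q],[.5,1,2,98,99,99.5]))
    if nm=="side":cv2.imwrite("pics/s2.png",cv2.resize(p[180:330,210:360],(600,600),interpolation=2))
E
```

```text
trav 48.04 Fn -7.31 8.925
trav 48.56 Fn -6.49 9.05
trav 49.03 Fn -7.75 9.175
side mould [-350.16724583 -346.59627262 -292.91425652 -184.3064532  -183.37283435
 -182.9213172 ]
scene mould [-325.93599386 -290.56674718 -289.73276644 -182.02477199 -180.91720059
 -180.48071855]
```

View pics/s2.png

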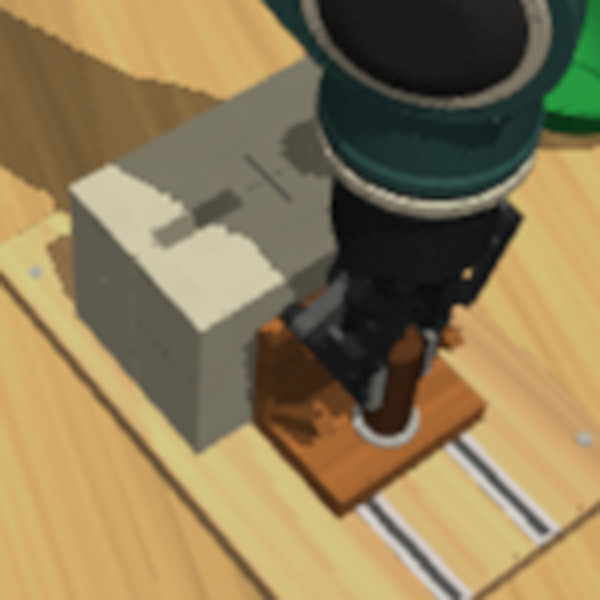

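The side crop shows the stop's face practically at the mould's right face, with the mould unmoved. I'll keep creeping until the force rises.

```bash
python3 -m handwheel '[[[0.05,0,0,0,0,0,1]]]'>/dev/null; python3 f.py; python3 -m handwheel '[[[0.05,0,0,0,0,0,1]]]'>/dev/null; python3 f.py; python3 - <<'E'
from h import *
n=np.array([-np.sin(np.radians(16.65)),np.cos(np.radians(16.65)),0])
def ed(nm,d):
    W=cloud(d,cam(nm));Y=W@n;X=W@np.array([n[1],-n[0],0]);Z=W[...,2];m=(abs(Y+236)<75)&(X>400)&(X<480)
    q=m&(abs(Z-127)<2.5);a=Y[q];print(nm,q.sum(),np.sort(a[a>-300])[:40].mean(),np.percentile(a,99))
ed("scene",np.load("scene.npz")["d"]);ed("scene",np.load("scene2.npz")["d"])
ed("side",np.load("side.npz")["d"]);ed("side",np.load("side2.npz")["d"])
p,d,C=shot("scene");ed("scene",d);np.savez("scene3",p=p)
a=np.load("scene.npz")["p"];g=lambda x:cv2.cvtColor(x,6)[140:235,198:232].astype(np.float32)
for x in(np.load("scene2.npz")["p"],p):print(cv2.phaseCorrelate(g(a),g(x)))
E
```

```text
trav 49.52 Fn -6.86 9.4
trav 50.04 Fn -7.17 9.525
scene 900 -288.8869749582591 -181.39522501309986
scene 901 -288.6111766214866 -181.03540613849015
side 1448 -292.7341718210037 -183.84381968565728
side 1451 -292.69351736073406 -183.77304181898094
scene 897 -288.7368694505174 -181.2670685564384
((0.020909210534021838, -0.18253841615593558), 0.7541550287493953)
((0.033796742330387985, -0.16931160372270426), 0.7611990678641531)
```

```bash
python3 -m handwheel '[[[0.05,0,0,0,0,0,1]]]'>/dev/null; python3 f.py; python3 -m handwheel '[[[0.05,0,0,0,0,0,1]]]'>/dev/null; python3 f.py;  python3 -m handwheel '[[[0.04,0,0,0,0,0,1]]]'>/dev/null; python3 f.py
```

```text
trav 50.37 Fn -10.7 9.7
trav 50.43 Fn -12.46 9.825
trav 50.74 Fn -12.81 9.95
```

The force rose from 7 to 12.8 N at about 50.3 mm of travel, so the stop is in contact. I'll relieve the push, release, and rise clear.

```bash
python3 -m handwheel '[[[-0.06,0,0,0,0,0,1]]]'>/dev/null; python3 f.py; python3 -m handwheel '[[[0,0,0,0,0,0,-0.3],[0,0,0,0,0,0,-0.3],[0,0,0,0,0,0,-0.3],[0,0,-2,0,0,0,-0.3],[0,0,-4,0,0,0,-0.3],[0,0,-5,0,0,0,-0.3],[0,0,-5,0,0,0,-0.3],[0,0,-3,0,0,0,-0.3],[0,0,0,0,0,0,-0.3]]]'; python3 - <<'E'
from h import *
# blade rough: mean of two views
togo([533.5,271.5,300],101.5)
# view over the mould: find where to put TCP so the slot is centred in the wrist view
p,d,C=shot("wrist");np.savez("w3",p=p,d=d,R=C[1],t=C[2]);print(proj(C,[[496.5,-99,128],[540,-86,128],[566,-183,105]]))
c=robot.calibration("wrist");print(np.array(c["hand_eye"]).round(2),c["cx"],c["cy"])
cv2.imwrite("pics/w3.png",p)
E
```

```text
trav 50.7 Fn -4.98 10.075
clock: 11.2
tcp_pos: [567.1, -180.5, 281.7]
tcp_rot: [0.002, 0.597, 0.802, 0.001]
force: [-0.4, -0.9, 0.9]
gripper_width: 55.3
grasp_force: 0.0
shift cm [44.26  9.75 -1.86] turn [ 0.002  0.004 -1.481] tcp [ 567.1 -180.5  281.7] F [-0.4 -0.9  0.9] w 55.3 g 0.0 t 11.2
[[201.12126925  71.54673003]
 [253.0493244   71.44432706]
 [250.27583435 174.79913513]]
[[  -0.     -0.95   -0.31   82.01]
 [   1.     -0.      0.      0.36]
 [  -0.     -0.31    0.95 -121.04]
 [   0.      0.      0.      1.  ]] 253.27028825565242 188.09466761949966
```

View pics/w3.png

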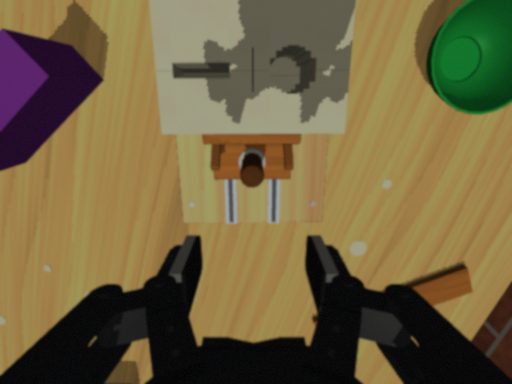

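The stop is against the mould and the slot at (173–230, 70) matches my estimate within 1 px. I'll measure the slot from insertion orientation above it, then go to the rack.

```bash
python3 -m handwheel '[[[4.9,-2.22,-1,0,0,0,-0.3],[4.9,-2.22,-1,0,0,0,-0.3],[0,0,0,0,0,-0.175,-0.3],[0,0,0,0,0,-0.175,-0.3],[0,0,0,0,0,-0.175,-0.3],[0,0,0,0,0,-0.175,-0.3],[0,0,0,0,0,-0.175,-0.3],[0,0,0,0,0,-0.175,-0.3],[0,0,0,0,0,-0.175,-0.3],[0,0,0,0,0,-0.175,-0.3]]]'; python3 -m handwheel '[[[0,0,0,0,0,-0.171,-0.3],[0,0,0,0,0,0,-0.3]]]'; python3 - <<'E'
from h import *
togo([533.5,271.5,300],101.5)
p,d,C=shot("wrist");np.savez("w4",p=p,d=d,R=C[1],t=C[2]);print(proj(C,[[496.5,-99,128]]))
cv2.imwrite("pics/w4.png",p)
E
```

```text
clock: 12.5
tcp_pos: [495.3, -98.9, 297.8]
tcp_rot: [-0.001, -0.063, 0.998, -0.0]
force: [-0.0, -0.5, 0.1]
gripper_width: 56.0
grasp_force: 0.0
clock: 12.75
tcp_pos: [495.4, -99.0, 297.9]
tcp_rot: [-0.0, -0.144, 0.99, 0.0]
force: [-0.2, 0.4, -0.3]
gripper_width: 55.7
grasp_force: 0.0
shift cm [-14.24  34.41  -0.21] turn [ 0.    -0.001  0.089] tcp [495.4 -99.  297.9] F [-0.2  0.4 -0.3] w 55.7 g 0.0 t 12.75
[[251.6814672  174.13530609]]
```

View pics/w4.png

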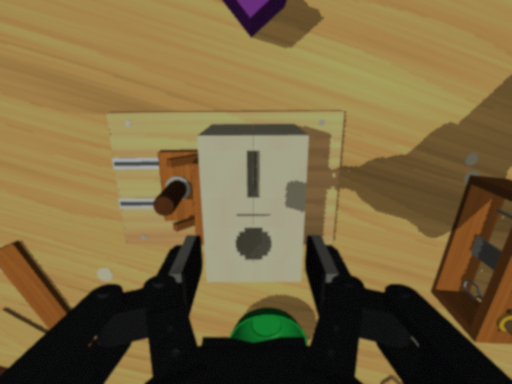

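```bash
python3 - <<'E'
from h import *
for f,(u0,u1,v0,v1) in(("w4",(238,268,142,208)),("w3",(166,238,62,80))):
    F=np.load(f+".npz");C=(robot.calibration("wrist"),F["R"],F["t"]);g=F["p"].max(2)[v0:v1,u0:u1]
    m=g<100;N,L,S,ce=cv2.connectedComponentsWithStats(m.astype(np.uint8));i=1+S[1:,4].argmax()
    v,u=np.where(L==i);P=onz(C,np.c_[u+u0,v+v0],128)[:,:2]
    r=cv2.minAreaRect(P.astype(np.float32));print(f,len(P),np.round(r[0],2),np.round(r[1],1),r[2],P.mean(0))
E
python3 -m handwheel '[[[-1.78,4.3,0,0,0,0,-0.3],[-1.78,4.3,0,0,0,0,-0.3],[-1.78,4.3,0,0,0,0,-0.3],[-1.78,4.3,0,0,0,0,-0.3],[-1.78,4.3,0,0,0,0,-0.3],[-1.78,4.3,0,0,0,0,-0.3],[-1.78,4.3,0,0,0,0,-0.3],[-1.78,4.3,0,0,0,0,-0.3],[0,0,0,0,0,0.089,-0.3],[0,0,0,0,0,0,-0.3]]]'
python3 - <<'E'
from h import *
p,d,C=shot("wrist");np.savez("w5",p=p,d=d,R=C[1],t=C[2]);print(proj(C,[[533.5,271.5,188]]))
W=cloud(d,C);q=(abs(W[...,0]-534)<30)&(abs(W[...,1]-271)<25)&(abs(W[...,2]-188)<8)
r=cv2.minAreaRect(W[q][:,:2].astype(np.float32));print(q.sum(),np.median(W[q],0),r)
q=(abs(W[...,0]-534)<30)&(abs(W[...,1]-271)<25)&(W[...,2]>112)&(W[...,2]<120);print("bolster",q.sum(),np.median(W[q],0) if q.any() else 0)
togo([r[0][0],r[0][1],160],101.5)
for b in robot.boxes_of("blade","wrist")[:3]:print(b)
cv2.imwrite("pics/w5.png",p)
E
```

```text
w4 475 [496.14 -98.1 ] [48.2 11. ] 18.0509090423584 [495.48599271 -98.57911229]
w3 974 [499.44 -97.29] [56.2 13.9] 16.494876861572266 [499.97746674 -97.28172265]
clock: 14.05
tcp_pos: [533.3, 271.6, 297.8]
tcp_rot: [-0.0, -0.1, 0.995, -0.0]
force: [0.4, -1.0, 1.2]
gripper_width: 55.6
grasp_force: 0.0
[[251.6952502  192.67927008]]
686 [532.24834179 273.27035185 190.12117966] ((533.7982788085938, 273.484619140625), (27.29247283935547, 17.007858276367188), 11.61013126373291)
bolster 260 [519.34988862 269.18680382 117.23624067]
shift cm [-0.09  0.23 13.81] turn [-0.001 -0.     0.   ] tcp [533.4 271.2 298.1] F [ 0.1 -0.  -0.9] w 55.2 g 0.0 t 14.1
{'bbox': [245.2, 153.6, 18.7, 56.0], 'confidence': 0.92}
{'bbox': [317.4, 170.5, 51.3, 71.4], 'confidence': 0.89}
```

View pics/w5.png

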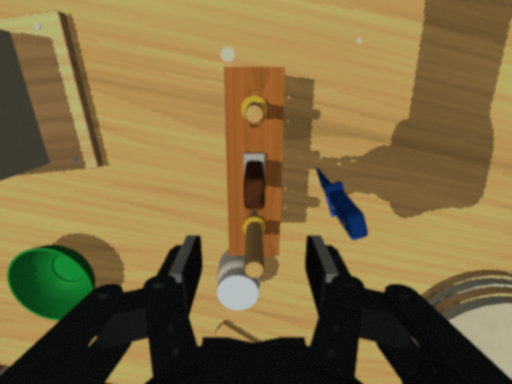

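The wrist view shows the blade handle upright between the round tools at (254,188), turned 11.6°. I'll descend and grip it.

```bash
python3 -m handwheel '[[[-0.09,0.22,0,0,0,0,-0.3],[0,0,4,0,0,0,-0.3],[0,0,4,0,0,0,-0.3],[0,0,3.3,0,0,0,-0.3],[0,0,2,0,0,0,-0.3],[0,0,0,0,0,0,-0.3],[0,0,0,0,0,0,1],[0,0,0,0,0,0,1],[0,0,0,0,0,0,1],[0,0,0,0,0,0,1]]]' 80 && python3 -m handwheel '[[[0,0,0,0,0,0,1],[0,0,0,0,0,0,1]]]'
```

```text
clock: 15.4
tcp_pos: [534.3, 274.2, 166.4]
tcp_rot: [0.001, -0.101, 0.995, 0.0]
force: [-1.0, -0.6, 7.4]
gripper_width: 17.4
grasp_force: 78.2
clock: 15.65
tcp_pos: [534.3, 274.2, 166.4]
tcp_rot: [0.001, -0.101, 0.995, 0.0]
force: [-1.8, -0.7, 8.4]
gripper_width: 16.7
grasp_force: 78.2
```

```bash
python3 -m handwheel '[[[0,0,-0.5,0,0,0,1],[0,0,-1,0,0,0,1],[0,0,-1.5,0,0,0,1],[0,0,-2,0,0,0,1],[0,0,-2,0,0,0,1],[0,0,-2.5,0,0,0,1],[0,0,-2.5,0,0,0,1],[0,0,-2.5,0,0,0,1],[0,0,-1,0,0,0,1],[0,0,0,0,0,0,1]]]'
python3 - <<'E'
from h import *
togo([496.5,-98.3,316],106.65)
E
```

```text
clock: 16.9
tcp_pos: [534.0, 273.9, 320.8]
tcp_rot: [0.0, -0.101, 0.995, 0.0]
force: [0.7, -0.3, -1.5]
gripper_width: 16.8
grasp_force: 78.0
shift cm [ 11.14 -35.71   0.46] turn [ 0.     0.001 -0.088] tcp [534.  273.9 320.8] F [ 0.7 -0.3 -1.5] w 16.8 g 78.0 t 16.9
```

```bash
python3 -m handwheel '[[[1.11,-3.57,0,0,0,0,1],[1.11,-3.57,0,0,0,0,1],[1.11,-3.57,0,0,0,0,1],[1.11,-3.57,0,0,0,0,1],[1.11,-3.57,0,0,0,0,1],[1.11,-3.57,0,0,0,0,1],[1.11,-3.57,0,0,0,0,1],[1.11,-3.57,0,0,0,0,1],[1.11,-3.57,0,0,0,0,1],[1.11,-3.57,0,0,0,0,1]]]' && python3 -m handwheel '[[[0,0,0,0,0,-0.088,1],[0,0,1.5,0,0,0,1],[0,0,0.5,0,0,0,1],[0,0,0,0,0,0,1],[0,0,0,0,0,0,1]]]'
python3 - <<'E'
from h import *
togo([496.5,-98.3,300],106.65)
p,d,C=shot("wrist");np.savez("w6",p=p,d=d,R=C[1],t=C[2])
o=robot.get_obs();t=o["tcp_pos"]
print(proj(C,[[496.3,-98.3,128],[t[0],t[1],t[2]-146.4],[t[0],t[1],t[2]-56]]))
S=np.zeros((512,800,3),np.uint8);S[:,:400]=cv2.resize(p[130:258,203:303],(400,512),interpolation=2)
q,_=robot.snapshot("side");S[:,400:]=cv2.resize(q[130:258,210:310],(400,512),interpolation=2);cv2.imwrite("pics/w6.png",S)
E
```

```text
clock: 18.15
tcp_pos: [496.2, -99.2, 319.5]
tcp_rot: [-0.001, -0.101, 0.995, 0.0]
force: [-0.2, 0.8, -1.1]
gripper_width: 17.1
grasp_force: 78.1
clock: 18.77
tcp_pos: [497.0, -97.9, 300.4]
tcp_rot: [0.0, -0.145, 0.989, -0.0]
force: [0.1, -0.1, -1.3]
gripper_width: 17.0
grasp_force: 78.4
shift cm [ 0.06 -0.02  0.04] turn [-0. -0. -0.] tcp [497.  -97.9 300.4] F [ 0.1 -0.1 -1.3] w 17.0 g 78.4 t 18.77
[[251.93494896 171.65797197]
 [251.92079294 179.64847336]
 [251.32632945 219.21618347]]
```

View pics/w6.png

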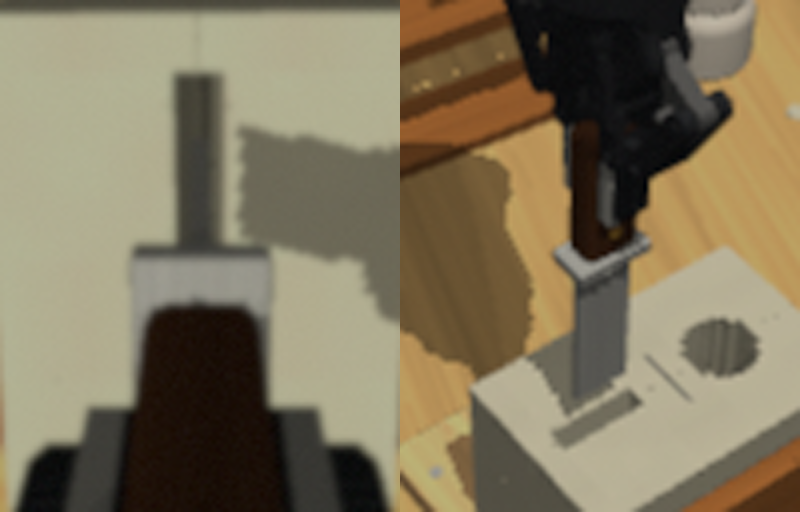

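The wrist crop shows the blade edge-on inside the slot's outline, which is centred near crop x≈199, with the seam line at x≈197. The side crop shows the blade upright over the slot. Now I'll quantify the offset using depth.

```bash
python3 - <<'E'
from h import *
F=np.load("w6.npz");C=(robot.calibration("wrist"),F["R"],F["t"]);W=cloud(F["d"],C);p=F["p"]
n=np.array([-np.sin(np.radians(16.65)),np.cos(np.radians(16.65)),0]);X=np.array([n[1],-n[0],0])
o=robot.get_obs();t=o["tcp_pos"];L=(W-t)@n;A=(W-t)@X;Z=W[...,2]
for v in range(146,194,3):
    print(v,[(int(z),round(l,1)) for z,l in zip(Z[v,245:261:1],L[v,245:261:1])][::2])
    print("   ",p[v,243:263].max(1))
q=(abs(L)<12)&(abs(A)<30)&(Z>148)&(Z<235)
for z0 in range(150,235,12):
    k=q&(Z>=z0)&(Z<z0+12);
    if k.sum()>5:print(z0,k.sum(),"L",np.percentile(L[k],[3,50,97]).round(1),"A",np.percentile(A[k],[3,50,97]).round(1))
g=p[134:147,246:260].astype(int).sum(2);print(g.mean(0).round())
E
```

```text
146 [(129, np.float64(-6.9)), (129, np.float64(-4.9)), (129, np.float64(-2.9)), (129, np.float64(-0.9)), (129, np.float64(1.1)), (129, np.float64(3.1)), (128, np.float64(5.1)), (128, np.float64(7.1))]
    [177 176 176 174 172 171 171 170 166 165 168 170 171 171 173 174 176 177
 178 177]
149 [(129, np.float64(-6.9)), (122, np.float64(-5.1)), (107, np.float64(-3.2)), (93, np.float64(-1.2)), (85, np.float64(1.0)), (103, np.float64(3.2)), (118, np.float64(5.2)), (129, np.float64(7.1))]
    [176 174 160 129  99  86  85  85  86  83  78  77  86 100 112 132 158 173
 177 177]
152 [(128, np.float64(-7.0)), (122, np.float64(-5.1)), (107, np.float64(-3.3)), (94, np.float64(-1.2)), (84, np.float64(1.0)), (103, np.float64(3.2)), (115, np.float64(5.3)), (129, np.float64(7.1))]
    [177 174 157 123  87  71  67  68  70  68  62  59  73  86 102 126 155 172
 177 178]
155 [(129, np.float64(-7.0)), (121, np.float64(-5.2)), (421, np.float64(1.4)), (95, np.float64(-1.2)), (84, np.float64(1.0)), (100, np.float64(3.3)), (116, np.float64(5.3)), (128, np.float64(7.2))]
    [175 171 154 123  87  69  67  69  70  
[... 3201 characters left out ...]
 158]
191 [(128, np.float64(-7.4)), (125, np.float64(-5.4)), (115, np.float64(-3.4)), (231, np.float64(-0.2)), (230, np.float64(1.2)), (231, np.float64(2.5)), (117, np.float64(5.4)), (127, np.float64(7.4))]
    [114 114 110  98  77  65  62  60  59  59  59  61  63  67  75  86  99 109
 111 112]
150 8 L [-0.7  0.6  2. ] A [-15.1 -14.9 -14.7]
162 15 L [-0.7  1.1  2.9] A [-15.  -14.8 -14.6]
174 18 L [-0.6  1.1  2.8] A [-15.2 -14.8 -14.6]
186 20 L [-0.5  1.1  2.8] A [-15.2 -14.8 -14.6]
198 22 L [-0.4  1.1  2.7] A [-15.2 -14.9 -14.6]
210 25 L [-0.3  1.1  2.6] A [-15.3 -15.  -14.6]
222 23 L [-0.3  1.2  2.6] A [-15.3 -15.  -14.8]
[496. 495. 495. 495. 489. 479. 473. 486. 496. 498. 498. 497. 498. 497.]
```

```bash
cat > g.py <<'E'
from h import *
n=np.array([-np.sin(np.radians(16.65)),np.cos(np.radians(16.65)),0]);X=np.array([n[1],-n[0],0])
o=robot.get_obs();F=o["force"];q=o["tcp_rot"];z=R.from_quat([q[1],q[2],q[3],q[0]]).as_matrix()[:,2]
print("z",round(o["tcp_pos"][2],2),"Fx Fn Fz",round(F@X,2),round(F@n,2),round(F[2],2),"T",np.round(o["torque"],2),"n",round(o["tcp_pos"]@n,2),"tilt",z[:2].round(4),round(o["grasp_force"]),round(o["clock"],2))
E
python3 g.py
python3 -m handwheel '[[[0,-0.1,0,0,0,0,1],[0,0,1,0,0,0,1],[0,0,1,0,0,0,1],[0,0,0.5,0,0,0,1],[0,0,0,0,0,0,1]]]' >/dev/null; python3 g.py
python3 -m handwheel '[[[0,0,0.7,0,0,0,1],[0,0,0.7,0,0,0,1],[0,0,0,0,0,0,1]]]' >/dev/null; python3 g.py
python3 -m handwheel '[[[0,0,0.4,0,0,0,1],[0,0,0.2,0,0,0,1],[0,0,0.2,0,0,0,1],[0,0,0,0,0,0,1]]]' >/dev/null; python3 g.py
python3 - <<'E'
from h import *
p,d,C=shot("wrist");W=cloud(d,C);np.savez("w7",p=p,d=d)
n=np.array([-np.sin(np.radians(16.65)),np.cos(np.radians(16.65)),0])
o=robot.get_obs();t=o["tcp_pos"];L=(W-t)@n;Z=W[...,2]
for v in(140,150,160,170): print(v,[(int(z),round(float(l),1)) for z,l in zip(Z[v,243:263],L[v,243:263])])
g=p[110:200,230:275];cv2.imwrite("pics/w7.png",cv2.resize(g,(400,800*1//1))[:600] if 0 else cv2.resize(g,(300,600),interpolation=2))
E
```

```text
z 300.54 Fx Fn Fz -0.59 0.43 -1.03 T [0.02 0.02 0.02] n -236.33 tilt [ 0.0004 -0.0001] 78 18.88
z 274.86 Fx Fn Fz 0.75 0.26 -1.4 T [ 0.05 -0.04 -0.04] n -237.36 tilt [-0.0009 -0.0003] 78 19.5
z 260.75 Fx Fn Fz -0.59 0.34 -2.14 T [-0.05 -0.   -0.01] n -237.29 tilt [-0.0009 -0.0002] 78 19.88
z 253.23 Fx Fn Fz 0.09 -0.69 -0.77 T [ 0.02 -0.05 -0.01] n -237.39 tilt [-0.0001 -0.0001] 78 20.38
140 [(124, -7.4), (123, -6.6), (123, -5.8), (123, -4.9), (124, -4.0), (123, -3.2), (123, -2.3), (125, -1.5), (124, -0.6), (124, 0.2), (122, 1.1), (124, 1.9), (123, 2.8), (124, 3.6), (124, 4.5), (124, 5.3), (123, 6.2), (124, 7.0), (124, 7.9), (125, 8.7)]
150 [(128, -7.4), (127, -6.6), (129, -5.7), (128, -4.8), (127, -4.0), (129, -3.1), (128, -2.3), (129, -1.5), (129, -0.6), (129, 0.2), (128, 1.1), (128, 1.9), (128, 2.8), (129, 3.6), (127, 4.5), (128, 5.3), (128, 6.2), (127, 7.0), (129, 7.8), (128, 8.7)]
160 [(129, -7.4), (129, -6.6), (128, -5.8), (128, -4.9), (124, -4.2), (118, -3.4), (111, -2.6), (104, -1.8), (99, -0.9), (92, 0.0), (85, 1.0), (84, 2.0), (91, 3.0), (98, 3.9), (105, 4.8), (111, 5.6), (117, 6.4), (123, 7.2), (129, 7.9), (128, 8.7)]
170 [(129, -7.6), (127, -6.8), (128, -5.9), (128, -5.0), (123, -4.3), (118, -3.5), (111, -2.7), (104, -1.8), (127, -0.7), (127, 0.2), (126, 1.0), (127, 1.9), (127, 2.8), (99, 3.9), (105, 4.8), (110, 5.7), (117, 6.4), (123, 7.2), (127, 8.0), (128, 8.8)]
```

View pics/w7.png

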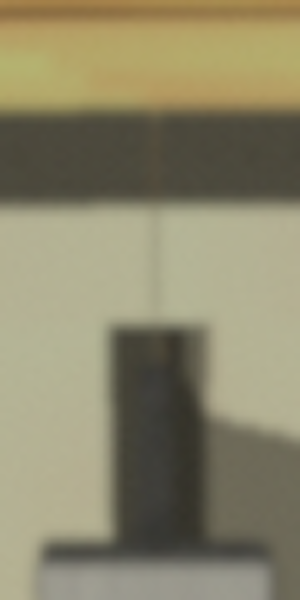

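The blade (narrow edge) is in the slot with clear walls both sides. Depth puts the blade centre at 1.05 and the slot centre at 1.45 mm, so I'll shift +0.4 mm and then go down in fine steps.

```bash
python3 -m handwheel '[[[0,0.04,0.3,0,0,0,1],[0,0,0.3,0,0,0,1],[0,0,0.1,0,0,0,1],[0,0,0,0,0,0,1]]]' >/dev/null; python3 g.py
python3 -m handwheel '[[[0,0,0.1,0,0,0,1],[0,0,0,0,0,0,1]]]' >/dev/null; python3 g.py
python3 -m handwheel '[[[0,0,0.1,0,0,0,1],[0,0,0,0,0,0,1]]]' >/dev/null; python3 g.py
python3 -m handwheel '[[[0,0,0.1,0,0,0,1],[0,0,0,0,0,0,1]]]' >/dev/null; python3 g.py
```

```text
z 246.25 Fx Fn Fz 0.72 0.45 -1.87 T [ 0.06 -0.    0.05] n -237.0 tilt [-0.0001 -0.0001] 78 20.93
z 245.29 Fx Fn Fz -0.13 -0.78 -1.08 T [ 0.05 -0.   -0.03] n -236.99 tilt [-0.     -0.0001] 78 21.18
z 244.26 Fx Fn Fz -0.11 -0.32 -1.32 T [ 0.12 -0.01  0.01] n -236.97 tilt [-0.0001 -0.0001] 78 21.43
z 243.24 Fx Fn Fz -0.45 0.16 -0.78 T [ 0.21  0.   -0.01] n -236.93 tilt [-0.0001 -0.    ] 78 21.68
```

```bash
python3 -m handwheel '[[[0,0.015,0.05,0,0,0,1],[0,0,0,0,0,0,1]]]' >/dev/null; python3 g.py
python3 -m handwheel '[[[0,0,0.05,0,0,0,1],[0,0,0,0,0,0,1]]]' >/dev/null; python3 g.py
python3 -m handwheel '[[[0,0,0.05,0,0,0,1],[0,0,0,0,0,0,1]]]' >/dev/null; python3 g.py
```

```text
z 242.79 Fx Fn Fz -1.42 0.74 -2.13 T [ 0.2  -0.01 -0.01] n -236.85 tilt [-0.     -0.0001] 78 21.93
z 242.29 Fx Fn Fz 0.07 1.2 -1.3 T [ 0.24 -0.    0.01] n -236.83 tilt [-0.0001 -0.0001] 78 22.18
z 241.78 Fx Fn Fz -0.57 1.05 -0.77 T [ 0.34  0.05 -0.01] n -236.77 tilt [-0.0001 -0.    ] 78 22.43
```

```bash
python3 -m handwheel '[[[0,0.02,0,0,0,0,1],[0,0,0,0,0,0,1]]]' >/dev/null; python3 g.py
python3 -m handwheel '[[[0,0.01,0.05,0,0,0,1],[0,0,0,0,0,0,1]]]' >/dev/null; python3 g.py
python3 -m handwheel '[[[0,0.01,0.05,0,0,0,1],[0,0,0,0,0,0,1]]]' >/dev/null; python3 g.py
```

```text
z 241.81 Fx Fn Fz 0.27 0.3 -1.39 T [ 0.11  0.   -0.  ] n -236.7 tilt [-0.     -0.0002] 78 22.68
z 241.32 Fx Fn Fz 0.2 -0.23 -0.76 T [ 0.02 -0.04 -0.  ] n -236.59 tilt [ 0.0001 -0.0002] 78 22.93
z 240.89 Fx Fn Fz -0.38 -1.12 -0.53 T [-0.16  0.02  0.06] n -236.52 tilt [ 0.0002 -0.0001] 78 23.18
```

```bash
python3 -m handwheel '[[[0,-0.01,0.03,0,0,0,1],[0,0,0,0,0,0,1]]]' >/dev/null; python3 g.py
python3 -m handwheel '[[[0,0,0.04,0,0,0,1],[0,0,0,0,0,0,1]]]' >/dev/null; python3 g.py
python3 -m handwheel '[[[0,0,0.04,0,0,0,1],[0,0,0,0,0,0,1]]]' >/dev/null; python3 g.py
```

```text
z 240.59 Fx Fn Fz -0.71 -0.01 2.49 T [-0.01  0.02  0.04] n -236.58 tilt [ 0.0001 -0.0001] 79 23.43
z 240.23 Fx Fn Fz -0.54 -0.02 3.97 T [-0.05  0.03  0.04] n -236.6 tilt [ 0.0003 -0.0001] 79 23.68
z 239.82 Fx Fn Fz 0.37 0.07 5.65 T [0.03 0.05 0.02] n -236.58 tilt [ 0.0003 -0.0001] 79 23.93
```

The load is balanced on both walls and the push is about 7 N, so I'll continue gently to about 12 N.

```bash
python3 -m handwheel '[[[0,0,0.05,0,0,0,1],[0,0,0,0,0,0,1]]]' >/dev/null; python3 g.py
python3 -m handwheel '[[[0,0,0.05,0,0,0,1],[0,0,0,0,0,0,1]]]' >/dev/null; python3 g.py
```

```text
z 239.36 Fx Fn Fz -0.77 1.17 4.87 T [0.07 0.1  0.01] n -236.56 tilt [ 0.0004 -0.    ] 79 24.18
z 238.91 Fx Fn Fz -0.26 0.9 5.24 T [0.18 0.11 0.07] n -236.55 tilt [0.0004 0.    ] 80 24.43
```

Force has levelled off at about 6 N while z sank, so I'll check whether a half has moved before pushing further.

```bash
python3 - <<'E'
from h import *
g=lambda x:cv2.cvtColor(x,6).astype(np.float32)
p,d,C=shot("scene");p2=robot.snapshot("scene")[0];b=g(p);b2=g(p2)
n=np.array([-np.sin(np.radians(16.65)),np.cos(np.radians(16.65)),0]);X=np.array([n[1],-n[0],0])
o=np.array([496.3,-98.3,0])+45*X   # mould centre
pr=lambda l,a,z:proj(C,[o+n*l+X*a+[0,0,z]])[0]
print("px/mm along n",pr(1,85,100)-pr(0,85,100))
def sub(img,l,w=6):
    # edge location (mm along n) on far end face at x=+85, averaged over heights
    r=[]
    for z in np.arange(30,120,4):
        ls=np.arange(l-w,l+w,.1);uv=np.array([pr(k,85,z) for k in ls]).astype(np.float32)
        s=cv2.remap(img,uv[:,0].reshape(1,-1),uv[:,1].reshape(1,-1),cv2.INTER_CUBIC)[0]
        gr=abs(np.gradient(cv2.GaussianBlur(s.reshape(1,-1),(0,0),8)[0]));gr[gr<gr.max()*.3]=0;r.append((ls*gr).sum()/gr.sum())
    return np.median(r),np.std(r)
for nm,i in(("init",g(np.load("scene.npz")["p"])),("poststop",g(np.load("scene3.npz")["p"])),("now",b),("now2",b2)):
    print(nm,"L",sub(i,55.5),"R",sub(i,-55),"seam",sub(i,0,4))
cv2.imwrite("pics/s4.png",cv2.resize(p[130:240,150:260],(600,600),interpolation=2))
E
python3 g.py
```

```text
px/mm along n [0.45881889 0.01304072]
init L (np.float64(56.17830316537381), np.float64(0.875152902077617)) R (np.float64(-55.089481884322176), np.float64(0.6967035148198999)) seam (np.float64(0.3389975767714719), np.float64(0.7928976988804131))
poststop L (np.float64(56.09393669108231), np.float64(0.8301911426941391)) R (np.float64(-55.329204135210496), np.float64(0.5413334410946627)) seam (np.float64(0.308088365817796), np.float64(0.6463029321638061))
now L (np.float64(56.37921919394016), np.float64(0.7874539110788046)) R (np.float64(-55.115144847896005), np.float64(0.8110165589202601)) seam (np.float64(0.3384918560484169), np.float64(0.6482973449425267))
now2 L (np.float64(56.55574834310937), np.float64(0.7230962513054445)) R (np.float64(-55.21854437116829), np.float64(0.7356241853246902)) seam (np.float64(0.29383512982896104), np.float64(0.746358445855227))
z 238.89 Fx Fn Fz -0.11 0.7 6.37 T [0.19 0.05 0.07] n -236.54 tilt [0.0004 0.    ] 80 24.52
```

View pics/s4.png

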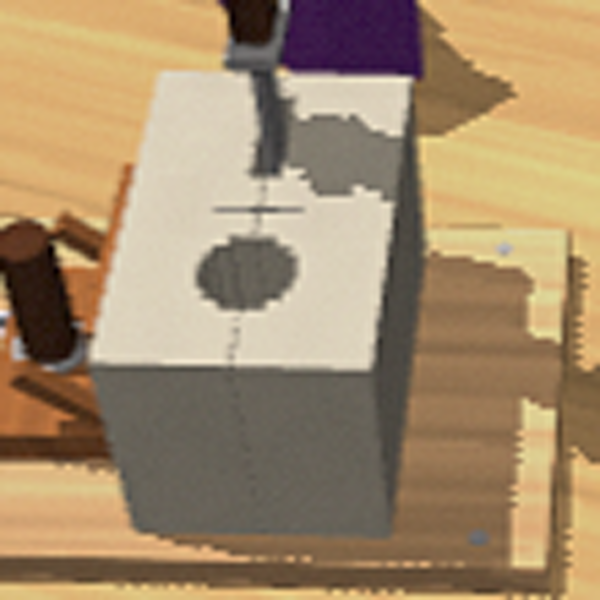

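```bash
python3 -m handwheel '[[[0,0.015,0.02,0,0,0,1],[0,0,0,0,0,0,1]]]' >/dev/null; python3 g.py; python3 g.py
python3 -m handwheel '[[[0,0,0.03,0,0,0,1],[0,0,0,0,0,0,1]]]' >/dev/null; python3 g.py;python3 -m handwheel '[[[0,0,0,0,0,0,1],[0,0,0,0,0,0,1]]]' >/dev/null; python3 g.py
python3 - <<'E'
from h import *
p,d,C=shot("wrist");np.savez("w8",p=p,d=d);W=cloud(d,C)
n=np.array([-np.sin(np.radians(16.65)),np.cos(np.radians(16.65)),0])
o=robot.get_obs();t=o["tcp_pos"];L=(W-t)@n;Z=W[...,2]
for k in range(120,180,4): print(k,[(int(z),round(float(l),1)) for z,l in zip(Z[k,243:264],L[k,243:264])]) if k in(144,152,160,168) else 0
S=cv2.resize(p[100:200,215:295],(480,600),interpolation=2);cv2.imwrite("pics/w8.png",S)
for nm in("w7","w8"):
    q=np.load(nm+".npz")["p"];g=q.astype(int).sum(2)
    print(nm,[ (v,g[v:v+3,246:262].mean(0).round().astype(int).tolist()) for v in(128,140,147)])
E
```

```text
z 238.76 Fx Fn Fz -0.96 0.19 6.94 T [0.02 0.05 0.06] n -236.49 tilt [ 0.0006 -0.0001] 80 24.77
z 238.76 Fx Fn Fz -0.96 0.19 6.94 T [0.02 0.05 0.06] n -236.49 tilt [ 0.0006 -0.0001] 80 24.77
z 238.45 Fx Fn Fz 0.03 1.02 7.8 T [0.09 0.11 0.03] n -236.46 tilt [ 0.0006 -0.    ] 80 25.02
z 238.47 Fx Fn Fz 0.76 -0.53 7.36 T [0.07 0.07 0.  ] n -236.45 tilt [ 0.0006 -0.    ] 80 25.27
144 [(128, -6.9), (128, -6.0), (129, -5.2), (128, -4.5), (128, -3.7), (128, -2.9), (128, -2.1), (128, -1.3), (128, -0.5), (118, 0.2), (89, 1.0), (128, 1.9), (129, 2.6), (129, 3.4), (127, 4.2), (128, 5.0), (129, 5.8), (128, 6.6), (128, 7.4), (128, 8.2), (129, 8.9)]
152 [(129, -6.9), (127, -6.1), (127, -5.3), (127, -4.6), (127, -3.7), (128, -2.9), (129, -2.1), (128, -1.3), (129, -0.5), (126, 0.2), (75, 1.0), (127, 1.9), (128, 2.6), (128, 3.4), (129, 4.2), (129, 5.0), (128, 5.8), (129, 6.6), (128, 7.4), (129, 8.2), (128, 9.0)]
160 [(129, -7.0), (128, -6.2), (128, -5.4), (128, -4.6), (129, -3.8), (128, -3.0), (126, -2.2), (128, -1.4), (128, -0.6), (128, 0.2), (58, 1.0), (128, 1.8), (128, 2.6), (128, 3.5), (128, 4.3),
[... 179 characters left out ...]
, (104, -0.8), (106, 0.1), (106, 1.0), (105, 1.9), (105, 2.8), (101, 3.7), (108, 4.5), (113, 5.3), (117, 6.1), (123, 6.8), (128, 7.5), (128, 8.3), (127, 9.2)]
w7 [(128, [214, 212, 210, 213, 213, 215, 222, 225, 217, 212, 208, 209, 211, 211, 210, 211]), (140, [425, 423, 425, 422, 423, 419, 408, 403, 415, 425, 427, 426, 426, 426, 428, 426]), (147, [506, 506, 507, 506, 505, 499, 484, 476, 494, 506, 510, 509, 510, 508, 508, 508])]
w8 [(128, [233, 232, 232, 230, 231, 234, 243, 245, 235, 229, 229, 230, 230, 230, 228, 231]), (140, [233, 233, 233, 229, 230, 222, 219, 224, 232, 234, 233, 234, 232, 235, 237, 236]), (147, [510, 509, 511, 508, 496, 452, 384, 395, 468, 506, 510, 511, 512, 513, 512, 510])]
```

View pics/w8.png

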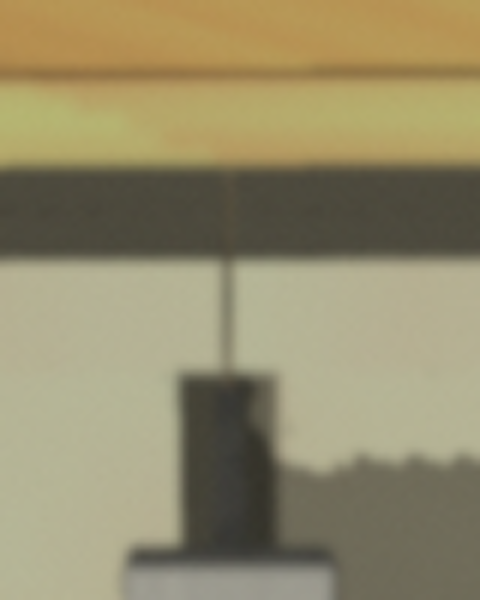

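The seam is still closed, apart from a slightly stronger line than before, so it has opened a few tenths of a mm at most. The blade is on both walls with about 8.6 N of push. I'll add a little more.

```bash
python3 -m handwheel '[[[0,0.005,0.03,0,0,0,1],[0,0,0,0,0,0,1]]]' >/dev/null; python3 g.py
python3 -m handwheel '[[[0,0.005,0.03,0,0,0,1],[0,0,0,0,0,0,1]]]' >/dev/null; python3 g.py; python3 -m handwheel '[[[0,0,0,0,0,0,1],[0,0,0,0,0,0,1]]]' >/dev/null; python3 g.py
```

```text
z 238.16 Fx Fn Fz -0.82 0.42 7.17 T [0.05 0.1  0.03] n -236.42 tilt [ 0.0006 -0.    ] 80 25.57
z 237.89 Fx Fn Fz -0.1 -0.47 6.57 T [0.07 0.07 0.08] n -236.36 tilt [ 0.0006 -0.0001] 80 25.82
z 237.87 Fx Fn Fz -0.36 0.47 7.7 T [0.   0.12 0.06] n -236.36 tilt [ 0.0006 -0.    ] 80 26.07
```

The push has levelled at about 8.5 N net, with the load balanced on both walls. Going deeper would only widen the seam, so I'll hand in here.

```bash
python3 -c "
from cell import robot
print(robot.job_done())"
```

```text
the job is handed in; nothing more can be done
None
```

I handed the job in with the stop against the right half and the blade held upright in the pry slot, gripper closed, bearing evenly on both walls; the push levelled at about 8.5 N, short of the 12 N stated, because pressing deeper seemed only to be widening the seam, which had already opened by about 0.5 mm (estimate).

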